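# Fit the capacitor bank in order of height

### The arm

A 6-joint arm with a two-finger parallel gripper is mounted at the origin on the work surface. World frame = base frame: x ahead of the robot, y to its left, z up, the work surface at z = 0. Lengths are in mm, angles in rad, forces in N, time in s.
With the tool pointing down it reaches from about 350 to 975 mm from the base axis. Payload 7.1 kg.
Tool frame: the origin (TCP) lies at the very end of the fingers, on their centre line; the grasp point (between the pads) lies 19 mm behind it (ctrl.grasp_offset is the distance from the TCP to the grasp point, in mm); z points along the fingers, y is the line along which they close (so a half turn about z gives the same grasp; the last joint's range is limited). The gripper opens to 88 mm and grips with 3 to 60 N. Pads are 20 mm wide; open, the fingers measure 115 mm over their backs; the gripper's body (75 mm by 178 mm) begins 61 mm behind the grasp point.
Start: joints at [1.25, 0.423, 1.63, -0, 1.089, -0.019], TCP at [185.743, 596.745, 222.675] pointing down, gripper open.
Joint ranges: [-3, 3], [-0.9, 2.11], [0.09, 2.58], [-1.31, 4.45], [0.11, 2.69], [-2.54, 2.54]. Speed limits (rad/s): [2.39, 2.39, 3.01, 3.14, 3.14, 3.14].

### API

Orientations are given as a rotation vector (axis times angle).
In Python, from workcell import ctrl, viewer, ticket, models gives the robot as it stands.
- The arm moves only by the tool play_rows, never from a script. Its arguments are lists of equal length, an entry for each row: "dp": the shift along the world's x, y, z in mm, a list of three; "yaw": the turn about the world's z in degrees. In form: {"dp": [[tx, ty, tz], ...], "yaw": [yaw, ...]}. A call has 1 to 8 rows; each row shifts and turns the commanded pose from where the row before left it; what a row does not reach is not made up. A row lasts 1/12 s, in which the tool goes at most 41.7 mm and 7.16 degrees, less where a joint would pass 70% of its speed; a pose out of reach is approached as far as the arm can. A call is refused whole if a number of a shift passes 41.7 or a number of a turn 7.16, either way. A call with a gripper value outside its range is refused whole. "gripper" is the closure, from 0 (fully open) to 1 (shut), set as the call begins (left out, the last holds). The fingers move at their own pace and stop on an object; the grip force is fixed at half the most. Time passes only in rows, so rows that do not move let the fingers close. It gives the time, the measured TCP pose, the force, the opening and the grip force at its end, in the units of the state.
- ctrl.get_obs(): the state, without advancing time (a new reading comes with each control period).
- viewer.get_image(name): name is "scene" or "top" or "wrist"; returns a dict with "pixels" (384x512x3 uint8, red, green, blue), "range_z" (384x512 float32, mm along the optical axis (not along the pixel's ray), 0 where there is no reading), "fx", "fy", "cx", "cy" (pixels), "dist_coeffs" ([k1, k2, p1, p2, k3] as OpenCV has them; the pictures are not rectified), "T" (4x4, takes a point from camera to world coordinates); the wrist camera has in their place "hand_eye" (4x4, takes a point from camera to tool coordinates, whose origin is the TCP and whose axes are the flange's). Camera axes: x right, y up, looking along -z (the intrinsics and any distortion apply to the point x, -y, -z); pixel columns grow to the right and rows downward; lengths in mm; the calibration is good to about 2 mm. A picture is of the moment at which its call begins: read the wrist's pose just before it.
- ticket.close_job(): hands the job in; it is judged then, once.
Trained networks look in a picture, given as the dict that the camera call returned (one of the last four; its "shot" number tells which), for a name from the list of things; names that differ only in an ending like _2 or _b are one class to them, and where a whole thing is asked for, a point or a joint stands for the part that bears it (a point fixed in the world has none). Each returns a list of dicts, best first, with "conf" (0 to 1); they miss things now and then, are a little off and sometimes report something else, mostly with a low value. They report only what shows in the picture. A call takes as long as a camera call. They do not tell look-alikes from the thing itself.
- models.look_for(picture, name): "bbox" ([centre column, centre row, width, height] in pixels, round what is visible of it).
- models.landmark_of(picture, name): "location" ([column, row] in pixels: a listed point, or the origin of a listed thing).
The state is a dict: "t": time; "qpos": joint angles; "qvel": joint speeds; "joint_torque": joint torques, N m; "ee_pos": TCP position; "orientation": TCP orientation; "ft_force": force on the tool from outside, world axes, zero at the start; "moment": the same for the moment, N m; "width": finger opening in mm; "grasp_force": force on a finger pad.
Only numpy, scipy, OpenCV 4.12 (cv2) and the standard library are available. Lean on these libraries where they do the work, as an engineer would, in place of code of your own. Each camera call takes 0.05 s, during which the arm holds its last target. There are 200 camera calls.

### The job

Stand the four blue capacitors in the four round grey cups on the white panel, one in each, in order of height so that the sloping cover will fit: the shortest in the cup next to the grey terminal block, each next one taller, the tallest at the far end. Keep them upright, set each down flat inside its cup without dropping it, and leave them all standing free.

Things in the scene. Friction and masses are not known exactly. Their poses are not given: they have to be found in the camera images.
- capacitor_44: The shortest of four round capacitors, all 36 mm in diameter with the same blue sleeve, standing loose on the bench; 44 mm tall in all, 41 mm of it smooth sleeve, then two screw studs; about 62 g. Origin: centre of its underside, z up. The capacitors stand in a rough row on the robot's side of the panel, at least 80 mm from their neighbours, centre to centre.
- capacitor_57: The second shortest of four round capacitors, all 36 mm in diameter with the same blue sleeve, standing loose on the bench; 57 mm tall in all, 54 mm of it smooth sleeve, then two screw studs; about 80 g. Origin: centre of its underside, z up. Mixed in their row are two bystanders: a solder reel (42 mm wide, 36 tall) and a clear plug-in relay (30 wide, 34 tall).
- capacitor_70: The second tallest of four round capacitors, all 36 mm in diameter with the same blue sleeve, standing loose on the bench; 70 mm tall in all, 67 mm of it smooth sleeve, then two screw studs; about 98 g. Origin: centre of its underside, z up.
- capacitor_83: The tallest of four round capacitors, all 36 mm in diameter with the same blue sleeve, standing loose on the bench; 83 mm tall in all, 80 mm of it smooth sleeve, then two screw studs; about 116 g. Origin: centre of its underside, z up.
- cup_a: One of four like shallow grey round cups fixed in a row on the white panel, about 85 mm apart; its place in the row differs between starts. Outside diameter 62 mm, inside 56, height 9; inner floor 3 mm above the origin, rim 6 mm above that floor. Origin: centre of its underside, on the panel's top face (6 mm above the bench), z up. The row is turned up to 0.2 rad from the y axis.
- cup_b: One of four like shallow grey round cups fixed in a row on the white panel, about 85 mm apart; its place in the row differs between starts. Outside diameter 62 mm, inside 56, height 9; inner floor 3 mm above the origin, rim 6 mm above that floor. Origin: centre of its underside, on the panel's top face (6 mm above the bench), z up. The row is turned up to 0.2 rad from the y axis.
- cup_c: One of four like shallow grey round cups fixed in a row on the white panel, about 85 mm apart; its place in the row differs between starts. Outside diameter 62 mm, inside 56, height 9; inner floor 3 mm above the origin, rim 6 mm above that floor. Origin: centre of its underside, on the panel's top face (6 mm above the bench), z up. The row is turned up to 0.2 rad from the y axis.
- cup_d: One of four like shallow grey round cups fixed in a row on the white panel, about 85 mm apart; its place in the row differs between starts. Outside diameter 62 mm, inside 56, height 9; inner floor 3 mm above the origin, rim 6 mm above that floor. Origin: centre of its underside, on the panel's top face (6 mm above the bench), z up. The row is turned up to 0.2 rad from the y axis.
- terminal_block: Grey terminal block with brass screws, 50 x 30 mm, 45 high, fixed on the panel at either end of the row of cups, about 63 mm from the nearest cup's centre. Origin: centre of its underside, 6 mm above the bench. At the row's other end is a low green board with two blue cube relays (24 mm high). An aluminium rail 12 mm above the bench runs 68 mm beyond the cups' line.
Things that resemble listed ones, but are neither listed nor needed, are in the scene too. What is shaped like the capacitor_83 but brown or pink is not meant.

How it is judged:
By the outcome, as a careful person would: the job done as asked, in the order asked, and still so for the second after the job is handed in, with the robot touching nothing.
It also fails if it takes over 96 s, if anything falls off the work surface, if the arm or the gripper's body presses on something with over 40 N, if the wrist force passes 120 N, or if a joint passes its speed limit or range.

## Working session

There is one attempt and no reset: what is moved stays moved. The work goes in short steps, Python scripts to look and compute and a tool call to move; the robot and the scene stay as the last step left them, time stands still between calls to the robot, and variables do not carry over. Pictures are saved under pics/ and viewed, at most 14 in all, crops included, and the job is handed in when it is done.

Besides the shell and the picture viewer there is one more tool, called after ">>>" as name(argument=value, ...), one argument or row to a line, values as JSON. play_rows: Moves the arm, as the interface text tells. Its arguments: {"type":"object","properties":{"dp":{"type":"array"},"yaw":{"type":"array"},"gripper":{"type":"number"}},"required":["dp","yaw"]}

```bash
mkdir -p pics; ls; cat > h.py <<'E'
import numpy as np, cv2
from workcell import ctrl, viewer, ticket, models
def T_of(p):
    if 'T' in p: return np.array(p['T'])
    o=p['obs']; M=np.eye(4); M[:3,:3]=cv2.Rodrigues(np.array(o['orientation'],float))[0]; M[:3,3]=o['ee_pos']
    return M@np.array(p['hand_eye'])
def shot(n):
    o=ctrl.get_obs(); p=viewer.get_image(n); p['obs']=o; return p
def K(p): return np.array([[p['fx'],0,p['cx']],[0,p['fy'],p['cy']],[0,0,1.]])
def rays(p,uv):
    q=cv2.undistortPoints(np.array(uv,float).reshape(-1,1,2),K(p),np.array(p['dist_coeffs'],float))[:,0]
    d=np.c_[q[:,0],-q[:,1],-np.ones(len(q))]; T=T_of(p); return T[:3,3], d@T[:3,:3].T
def onz(p,uv,z):
    c,d=rays(p,uv); return c+d*((z-c[2])/d[:,2])[:,None]
def cloud(p):
    r=p['range_z']; v,u=np.mgrid[:r.shape[0],:r.shape[1]]; c,d=rays(p,np.c_[u.ravel(),v.ravel()])
    P=c+d*r.ravel()[:,None]; P[r.ravel()==0]=np.nan; return P.reshape(*r.shape,3)
def save(p,n): cv2.imwrite('pics/'+n,p['pixels'][:,:,::-1])
E
python3 - <<'E'
from h import *
for n in ['top','scene']:
    p=shot(n); save(p,n+'0.png'); C=cloud(p); print(n,T_of(p)[:3,3].round())
    for k in ['capacitor_44','capacitor_57','capacitor_70','capacitor_83','cup_a','terminal_block']:
        for d in models.look_for(p,k)[:6]:
            b=d['bbox']; u,v=int(b[0]),int(b[1]); print(k,round(d['conf'],2),np.round(b),C[min(v,383),min(u,511)].round())
E
```

```text
pics
top [ 269.   21. 1041.]
capacitor_44 0.93 [199. 268.  29.  25.] [358. 121.  82.]
capacitor_44 0.86 [330. 215.  13.  22.] [ 429. -153.   42.]
capacitor_44 0.78 [141. 255.  29.  21.] [400. 226.  80.]
capacitor_44 0.76 [120. 215.  23.  21.] [489. 263.  58.]
capacitor_44 0.62 [282. 220.  16.  20.] [428. -52.  65.]
capacitor_44 0.56 [174. 228.  22.  24.] [444. 158.  83.]
capacitor_57 0.93 [199. 268.  29.  25.] [358. 121.  82.]
capacitor_57 0.86 [330. 215.  13.  22.] [ 429. -153.   42.]
capacitor_57 0.78 [141. 255.  29.  21.] [400. 226.  80.]
capacitor_57 0.76 [120. 215.  23.  21.] [489. 263.  58.]
capacitor_57 0.62 [282. 220.  16.  20.] [428. -52.  65.]
capacitor_57 0.56 [174. 228.  22.  24.] [444. 158.  83.]
capacitor_70 0.93 [199. 268.  29.  25.] [358. 121.  82.]
capacitor_70 0.86 [330. 215.  13.  22.] [ 429. -153.   42.]
capacitor_70 0.78 [141. 255.  29.  21.] [400. 226.  80.]
capacitor_70 0.76 [120. 215.  23.  21.] [489. 263.  58.]
capacitor_70 0.62 [282. 220.  16.  20.] [428. -52.  65.]
capacitor_70 0.56 [174. 228.  22.  24.] [444. 158.  83.]
capacitor_83 0.93 [199. 268.  29.  2
[... 1518 characters left out ...]
0.61 [212. 207.  25.  46.] [445. -62.  42.]
capacitor_70 0.6 [241. 153.  21.  45.] [377. 111.  50.]
capacitor_83 0.96 [251. 135.  14.  42.] [345. 190.  49.]
capacitor_83 0.86 [328. 148.  19.  31.] [501. 254.  34.]
capacitor_83 0.77 [284. 135.  22.  32.] [412. 216.  58.]
capacitor_83 0.64 [286. 155.  20.  40.] [461. 148.  54.]
capacitor_83 0.61 [212. 207.  25.  46.] [445. -62.  42.]
capacitor_83 0.6 [241. 153.  21.  45.] [377. 111.  50.]
cup_a 0.91 [335. 235.  43.  26.] [630.  30.   8.]
cup_a 0.74 [359. 207.  36.  25.] [633. 121.  10.]
cup_a 0.6 [270. 298.  49.  38.] [ 616. -142.    8.]
cup_a 0.59 [301. 263.  42.  32.] [616. -59.   9.]
terminal_block 0.8 [375. 190.  35.  27.] [644. 163.  28.]
```

```bash
python3 - <<'E'
import cv2
a=cv2.imread('pics/top0.png')[100:310,90:370]; cv2.imwrite('pics/topc.png',cv2.resize(a,None,fx=2.85,fy=2.85,interpolation=cv2.INTER_CUBIC))
b=cv2.imread('pics/scene0.png')[80:340,150:450]; cv2.imwrite('pics/scenec.png',cv2.resize(b,None,fx=2.3,fy=2.3,interpolation=cv2.INTER_CUBIC))
E
```

```text
(no output)
```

View pics/topc.png

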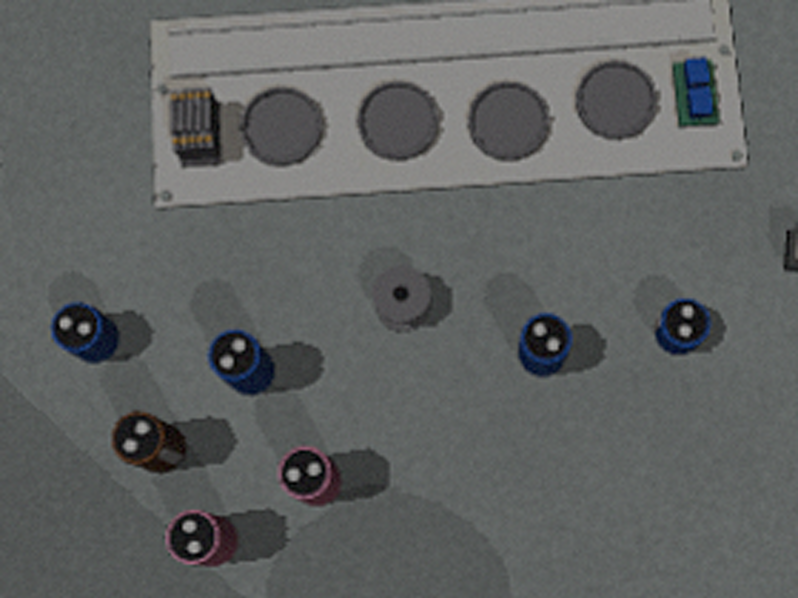

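View pics/scenec.png

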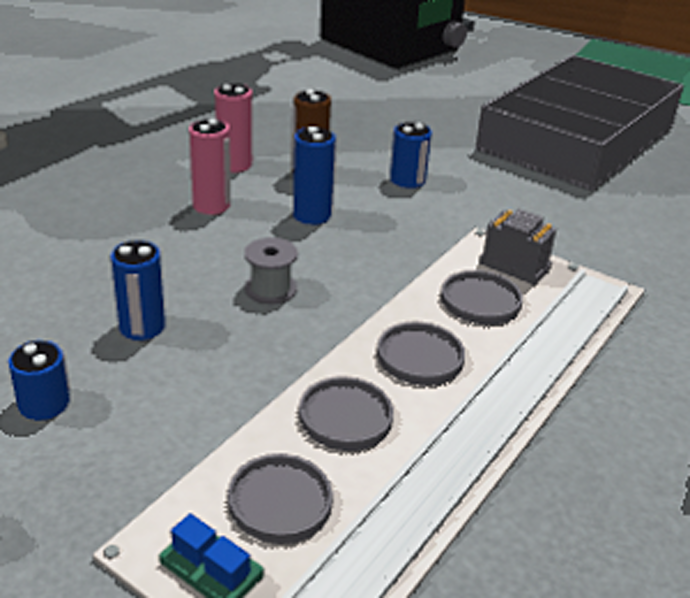

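The top crop (2.85x) shows four blue capacitors at full-frame pixels (117,214), (172,225), (282,219) and (330,212). The solder reel is at (230,203). The look-alikes are the brown one at (139,254) and the pinks at (197,266) and (158,288); I exclude all three by colour. The terminal block at (158,145) is at the left (+y) end of the cups. The scene view confirms the heights: the capacitor at y≈-153 is shortest, and the one at y≈158 is tallest.

```bash
cat >> h.py <<'E'
CAPS={'44':(429,-153,44),'57':(485,262,57),'70':(428,-52,70),'83':(444,158,83)}
CUPS=[(631,116),(619,34),(611,-55),(615,-142)]
def caps(p,C):
    for k,(x,y,h) in CAPS.items():
        near=np.hypot(C[...,0]-x,C[...,1]-y)<45
        hi=near&(C[...,2]>20)
        if hi.sum()<15: continue
        zt=np.percentile(C[hi][:,2],90)
        rgb=p['pixels'][hi].mean(0)
        m=(near&(C[...,2]>zt-6)).astype(np.uint8); cs,_=cv2.findContours(m,cv2.RETR_EXTERNAL,cv2.CHAIN_APPROX_NONE)
        c=max(cs,key=cv2.contourArea)[:,0]; e=cv2.minEnclosingCircle(onz(p,c,zt)[:,:2].astype(np.float32))
        q=C[m>0]; print(k,'ztop',zt.round(1),'enc',np.round(e[0],1),round(e[1],1),'mean',q.mean(0).round(1),rgb.round())
def cups(p,C):
    for i,(x,y) in enumerate(CUPS):
        m=(np.hypot(C[...,0]-x,C[...,1]-y)<40)
        px=p['pixels'].astype(int); dark=(m&(px.sum(2)<380)).astype(np.uint8)
        cs,_=cv2.findContours(dark,cv2.RETR_EXTERNAL,cv2.CHAIN_APPROX_NONE)
        if not cs: continue
        c=max(cs,key=cv2.contourArea)[:,0]; q=onz(p,c,13); e=cv2.minEnclosingCircle(q[:,:2].astype(np.float32))
        fl=np.hypot(C[...,0]-x,C[...,1]-y)<15
        print('cup',i+1,'enc',np.round(e[0],1),round(e[1],1),'mean',C[dark>0].mean(0).round(1),'floor z',np.nanmedian(C[fl][:,2]).round(1))
E
python3 - <<'E'
from h import *
o=ctrl.get_obs(); print(o['ee_pos'],cv2.Rodrigues(np.array(o['orientation'],float))[0].round(2),o['ft_force'],o['width'],o['t'])
for n in ['top','scene']:
    p=shot(n);C=cloud(p);print(n);caps(p,C);cups(p,C)
E
```

```text
[185.7611043  596.77679245 222.70823739] [[-0.95  0.3   0.  ]
 [ 0.3   0.95  0.  ]
 [ 0.    0.   -1.  ]] [0.6526742  0.46145789 0.47701915] 87.92130881440096 0.7
top
44 ztop 45.2 enc [ 429.6 -155.1] 17.8 mean [ 430.2 -155.5   42.9] [36. 42. 58.]
57 ztop 57.9 enc [491.1 270.7] 17.8 mean [491.6 271.2  55.9] [33. 40. 55.]
70 ztop 70.9 enc [429.7 -53.5] 17.6 mean [429.9 -53.7  68.7] [33. 41. 57.]
83 ztop 83.8 enc [449.3 159.4] 17.7 mean [449.4 159.5  81.9] [31. 38. 54.]
cup 1 enc [629.8 117. ] 38.6 mean [632.9 116.7  10.4] floor z 10.3
cup 2 enc [623.2  24.8] 34.4 mean [623.   26.   10.8] floor z 10.1
cup 3 enc [609.9 -57.8] 34.0 mean [610.4 -57.6  10.8] floor z 10.4
cup 4 enc [ 613.7 -141.7] 34.0 mean [ 613.9 -141.3   10.8] floor z 10.0
scene
44 ztop 42.0 enc [ 437.3 -156.7] 20.0 mean [ 436.3 -155.8   40.7] [37. 55. 88.]
57 ztop 55.2 enc [497.8 266. ] 22.2 mean [496.5 267.5  54.2] [41. 59. 92.]
70 ztop 67.8 enc [436.9 -54.5] 21.0 mean [435.2 -55.   67. ] [44. 60. 92.]
83 ztop 80.6 enc [456.7 155.8] 22.9 mean [455.  157.3  79.9] [24. 47. 88.]
cup 1 enc [639.3 110.7] 38.1 mean [635.2 113.9   9.8] floor z 9.0
cup 2 enc [626.5  22.6] 35.5 mean [626.   26.    9.7] floor z 8.7
cup 3 enc [613.5 -60.2] 35.3 mean [612.8 -57.5   9.6] floor z 8.7
cup 4 enc [ 616.8 -143.2] 34.8 mean [ 616.4 -141.5    9.3] floor z 8.4
```

>>> play_rows(
  dp=[
    [22,-27,5],
    [22,-27,5],
    [22,-27,5],
    [22,-27,5],
    [22,-27,5],
    [22,-27,5],
    [22,-27,5],
    [22,-27,5],
  ],
  yaw=[-5,-5,-5,-5,-5,-5,-5,-5],
)

```text
t: 1.47
ee_pos: [362.6, 379.4, 263.1]
orientation: [1.512, 2.754, 0.001]
ft_force: [0.5, 0.7, 0.1]
width: 87.7
grasp_force: 0.0
```

>>> play_rows(
  dp=[
    [22,-27,5],
    [22,-27,5],
    [22,-27,5],
    [22,-27,5],
    [22,-27,5],
    [22,-27,5],
    [22,-27,5],
    [22,-27,5],
  ],
  yaw=[-5,-5,-5,-5,-5,-5,-2,0],
)

```text
t: 2.13
ee_pos: [538.6, 163.2, 303.1]
orientation: [2.21, 2.233, 0.001]
ft_force: [-0.1, 0.9, 0.2]
width: 87.8
grasp_force: 0.0
```

```bash
cat > look.py <<'E'
from h import *
import sys
p=shot('wrist'); o=p['obs']; print(o['t'],o['ee_pos'].round(1) if hasattr(o['ee_pos'],'round') else o['ee_pos'],'cam',T_of(p)[:3,3].round(), 'y ax',cv2.Rodrigues(np.array(o['orientation'],float))[0][:,1].round(3))
C=cloud(p); save(p,sys.argv[1]); print('centre',C[192,256].round())
caps(p,C); cups(p,C)
E
python3 look.py w1.png
```

```text
2.1333 [538.6 163.2 303.1] cam [538. 237. 465.] y ax [1.   0.01 0.  ]
centre [545. 108.  -0.]
44 ztop 41.8 enc [ 432.5 -149.8] 19.6 mean [ 433.  -151.6   40.5] [46. 55. 71.]
57 ztop 55.7 enc [493.4 272.2] 17.9 mean [493.3 272.2  54.3] [59. 68. 84.]
70 ztop 46.0 enc [432.6 -37.3] 13.1 mean [433.2 -36.4  44.9] [23. 43. 78.]
83 ztop 406.9 enc [480.9 180.7] 5.5 mean [480.6 179.7 406.7] [46. 50. 59.]
cup 1 enc [631.5 121.7] 36.1 mean [633.5 118.6   9.1] floor z 8.4
cup 2 enc [618.4  27.2] 35.5 mean [621.4  26.2   9.2] floor z 8.5
cup 3 enc [606.8 -46.6] 36.8 mean [607.  -41.1   8.5] floor z 8.5
cup 4 enc [ 609.7 -137.8] 35.3 mean [ 611.1 -147.7    8.9] floor z 8.4
```

View pics/w1.png

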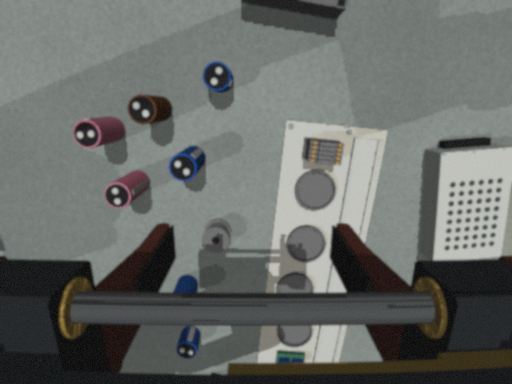

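>>> play_rows(
  dp=[
    [-12,-36,-5],
    [-12,-36,-5],
    [-12,-36,-5],
    [-12,-36,-5],
    [-12,-36,-5],
    [-12,-36,-5],
    [-12,-36,-5],
    [-12,-36,-5],
  ],
  yaw=[0,0,0,0,0,0,0,0],
)

```text
t: 2.85
ee_pos: [440.9, -124.6, 262.7]
orientation: [2.207, 2.235, 0.001]
ft_force: [0.6, 0.3, -0.3]
width: 88.0
grasp_force: 0.0
```

```bash
cat >> look.py <<'E'
for d in models.landmark_of(p,'cup_a')[:5]: print('lm cup',round(d['conf'],2),np.round(d['location']),onz(p,[d['location']],6)[0].round(1))
for d in models.landmark_of(p,'capacitor_44')[:6]: print('lm cap',round(d['conf'],2),np.round(d['location']),onz(p,[d['location']],0)[0].round(1))
E
python3 look.py w2.png
```

```text
2.85 [ 440.9 -124.6  262.7] cam [440. -50. 424.] y ax [1.    0.013 0.001]
centre [ 446. -157.   40.]
44 ztop 345.5 enc [ 394.1 -125.9] 8.6 mean [ 395.8 -127.9  345.4] [34. 33. 37.]
70 ztop 358.3 enc [428.2 -95.7] 9.0 mean [428.1 -96.3 357.3] [56. 62. 71.]
cup 2 enc [622.1  25.9] 33.4 mean [623.9  26.9   9.8] floor z 8.8
cup 3 enc [609.8 -56.4] 32.1 mean [610.7 -55.8   9.7] floor z 8.6
cup 4 enc [ 613.6 -139.4] 31.8 mean [ 614.6 -139.6    9.7] floor z 8.5
lm cup 0.89 [378. 178.] [ 614.4 -144.     6. ]
lm cup 0.74 [385. 107.] [612.8 -49.2   6. ]
lm cup 0.72 [401.  45.] [625.4  26.4   6. ]
lm cap 0.95 [247. 184.] [ 433.8 -156.7    0. ]
lm cap 0.73 [247. 107.] [433.8 -53.3   0. ]
```

View pics/w2.png

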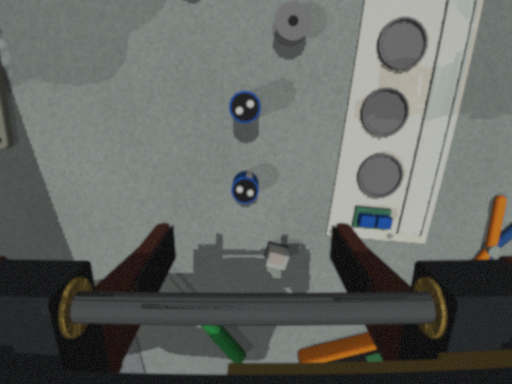

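The 44 mm capacitor is at (245,188), the 70 mm at (244,107) and the relay at (277,256), well clear. The cups are at (379,176), (384,112) and (401,44). Next I pick the 44.

>>> play_rows(
  dp=[
    [-5,-15,-30],
    [-4.4,-15.4,-30],
    [0,0,-38],
    [0,0,-38],
    [0,0,-38],
    [0,0,-30],
    [0,0,-26],
    [0,0,-10],
  ],
  yaw=[0,0,0,0,0,0,0,0],
)

```text
t: 3.67
ee_pos: [431.3, -151.9, 19.8]
orientation: [-2.203, -2.234, 0.002]
ft_force: [0.2, 0.4, -0.0]
width: 87.9
grasp_force: 0.0
```

>>> play_rows(
  dp=[
    [0,0,-10.5],
    [0,0,0],
  ],
  yaw=[0,0],
)

```text
t: 3.83
ee_pos: [432.3, -152.9, 11.3]
orientation: [-2.206, -2.235, 0.001]
ft_force: [-0.1, -0.7, 0.1]
width: 87.8
grasp_force: 0.0
```

>>> play_rows(
  dp=[
    [0,0,0],
    [0,0,0],
    [0,0,0],
    [0,0,0],
    [0,0,0],
    [0,0,0],
    [0,0,0],
  ],
  yaw=[0,0,0,0,0,0,0],
  gripper=1,
)

```text
t: 4.42
ee_pos: [432.5, -153.8, 12.5]
orientation: [2.207, 2.235, 0.0]
ft_force: [0.3, 0.7, 0.6]
width: 44.9
grasp_force: 0.0
```

>>> play_rows(
  dp=[
    [0,0,0],
    [0,0,0],
    [0,0,0],
    [0,0,0],
  ],
  yaw=[0,0,0,0],
)

```text
t: 4.75
ee_pos: [432.3, -153.7, 12.3]
orientation: [-2.208, -2.235, 0.0]
ft_force: [-0.8, -0.1, 3.6]
width: 35.8
grasp_force: 30.0
```

>>> play_rows(
  dp=[
    [0,0,5],
    [0,0,10],
    [0,0,20],
    [0,0,25],
    [0,0,30],
    [0,0,30],
    [10,5,20],
    [20,15,10],
  ],
  yaw=[0,0,0,0,0,0,0,0],
)

```text
t: 5.42
ee_pos: [462.2, -134.6, 165.7]
orientation: [2.208, 2.231, 0.002]
ft_force: [0.4, -1.3, -0.7]
width: 35.4
grasp_force: 30.0
```

>>> play_rows(
  dp=[
    [20,31,0],
    [20,31,0],
    [20,31,0],
    [20,31,0],
    [20,31,0],
    [20,31,0],
    [20,25,0],
    [20,20,0],
  ],
  yaw=[0,0,0,0,0,0,0,0],
)

```text
t: 6.08
ee_pos: [622.7, 99.8, 163.0]
orientation: [-2.206, -2.237, -0.0]
ft_force: [0.2, 0.3, -0.4]
width: 35.6
grasp_force: 30.0
```

```bash
sed -i 's/    P=c+d/    P=c+d/; s/P\[r.ravel()==0\]=np.nan;/P[r.ravel()==0]=np.nan; P[P[:,2]>130]=np.nan;/' h.py; python3 look.py w3.png
```

```text
6.0833 [622.7  99.8 163. ] cam [622. 174. 325.] y ax [1.    0.014 0.   ]
centre [627.  88.  15.]
57 ztop 47.9 enc [495.9 255.7] 9.5 mean [495.3 255.2  47.4] [22. 32. 50.]
70 ztop 69.1 enc [428.7 -50.7] 16.3 mean [424.4 -51.2  67.3] [67. 73. 84.]
83 ztop 81.0 enc [454.2 161.6] 19.1 mean [453.5 161.8  80. ] [47. 57. 75.]
cup 1 enc [633.8 119. ] 34.8 mean [633.6 116.6   9.3] floor z 8.5
cup 2 enc [590.2  35.7] 2.3 mean [609.4  36.4   5.6] floor z nan
cup 3 enc [611.5 -78.2] 26.7 mean [606.5 -72.7   9.7] floor z nan
cup 4 enc [ 619.  -122.4] 35.1 mean [ 617.6 -120.2    8.4] floor z 8.4
lm cup 0.85 [260. 166.] [630.5 113.3   6. ]
lm cup 0.59 [246. 360.] [ 617.8 -135.4    6. ]
lm cap 0.86 [31. 44.] [402.7 231.9   0. ]
lm cap 0.76 [ 84. 119.] [448.9 159.3   0. ]
lm cap 0.61 [ 14. 153.] [366.8 123.3   0. ]
lm cap 0.58 [253. 238.] [624.4  30.8   0. ]
  return np.nanmean(a, axis, out=out, keepdims=keepdims)
```

View pics/w3.png

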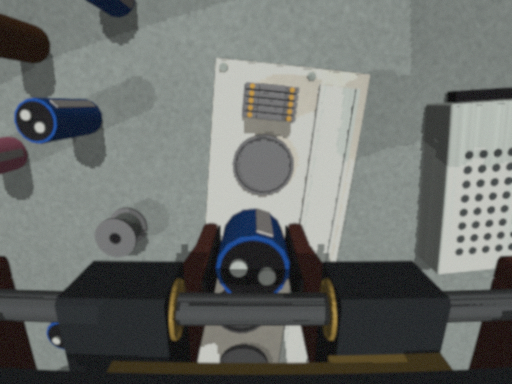

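The held 44 mm capacitor is upright at (253,250). Cup 1 is at (263,166), next to the terminal block at (270,105).

>>> play_rows(
  dp=[
    [5,7.5,0],
    [4.8,7.5,-10],
    [0,0,-30],
    [0,0,-35],
    [0,0,-30],
    [0,0,-18],
    [0,0,-9],
    [0,0,-4],
  ],
  yaw=[0,0,0,0,0,0,0,0],
)

```text
t: 6.9
ee_pos: [630.8, 111.7, 24.2]
orientation: [-2.207, -2.233, 0.004]
ft_force: [-0.4, -0.5, -0.4]
width: 35.5
grasp_force: 30.0
```

>>> play_rows(
  dp=[
    [0,0,-1.5],
    [0,0,-1],
    [0,0,0],
    [0,0,0],
  ],
  yaw=[0,0,0,0],
)

```text
t: 7.23
ee_pos: [633.1, 112.5, 25.0]
orientation: [2.207, 2.234, 0.003]
ft_force: [0.6, 0.6, -1.6]
width: 35.5
grasp_force: 30.0
```

>>> play_rows(
  dp=[
    [0,2,-1],
    [0,0,-1],
    [0,0,0],
  ],
  yaw=[0,0,0],
)

```text
t: 7.48
ee_pos: [632.3, 114.5, 21.9]
orientation: [2.207, 2.235, 0.001]
ft_force: [0.3, -0.1, -0.6]
width: 35.7
grasp_force: 30.0
```

>>> play_rows(
  dp=[
    [0,0,-1],
    [0,0,0],
    [0,0,0],
  ],
  yaw=[0,0,0],
)

```text
t: 7.73
ee_pos: [632.3, 114.5, 21.3]
orientation: [2.208, 2.235, 0.001]
ft_force: [-2.0, 0.9, 6.0]
width: 35.3
grasp_force: 30.0
```

Contact at the expected height, so I release and lift.

>>> play_rows(
  dp=[
    [0,0,0],
    [0,0,0],
    [0,0,0],
    [0,0,0],
    [0,0,0],
    [0,0,0],
  ],
  yaw=[0,0,0,0,0,0],
  gripper=0,
)

```text
t: 8.23
ee_pos: [632.1, 114.3, 20.5]
orientation: [-2.208, -2.235, 0.0]
ft_force: [-0.1, 0.9, 0.2]
width: 72.2
grasp_force: 0.0
```

>>> play_rows(
  dp=[
    [0,0,10],
    [0,0,20],
    [0,0,35],
    [0,0,35],
    [0,0,40],
    [0,0,40],
    [-20,20,30],
    [-20,20,0],
  ],
  yaw=[0,0,0,0,0,0,0,0],
)

```text
t: 8.9
ee_pos: [596.0, 154.8, 238.8]
orientation: [2.205, 2.228, 0.017]
ft_force: [0.2, 0.9, -0.7]
width: 88.3
grasp_force: 0.0
```

>>> play_rows(
  dp=[
    [-20,23,0],
    [-20,23,0],
    [-20,23,0],
    [-20,20,0],
    [-12,18,0],
    [0,0,0],
  ],
  yaw=[0,0,0,0,0,0],
)

```text
t: 9.4
ee_pos: [497.9, 263.7, 231.5]
orientation: [-2.204, -2.238, -0.001]
ft_force: [0.5, 0.3, -0.6]
width: 87.6
grasp_force: 0.0
```

```bash
python3 look.py w4.png 2>/dev/null
```

```text
9.4 [497.9 263.7 231.5] cam [497. 338. 393.] y ax [ 1.     0.015 -0.   ]
centre [503. 229.  -1.]
57 ztop 55.6 enc [493.4 273.6] 17.8 mean [493.4 273.5  54.1] [58. 69. 90.]
70 ztop 33.2 enc [432.7 -35.7] 14.6 mean [433.1 -36.5  30.9] [22. 43. 79.]
83 ztop 80.9 enc [452.1 164. ] 18.8 mean [451.8 163.5  79.9] [41. 50. 66.]
cup 1 enc [618.9 113.2] 25.0 mean [612.3 111.4  16.5] floor z 49.1
cup 2 enc [623.3  28.2] 31.2 mean [625.8  16.1   9.3] floor z 8.2
cup 3 enc [610.7 -32.8] 26.7 mean [610.3 -30.   10.4] floor z nan
lm cup 0.74 [322. 367.] [610.7 -49.6   6. ]
lm cup 0.57 [334. 326.] [621.8  28.    6. ]
lm cup 0.57 [348. 274.] [633.5 114.6   6. ]
lm cap 0.76 [214. 237.] [448.  164.9   0. ]
lm cap 0.68 [182. 190.] [407.3 230.1   0. ]
lm cap 0.57 [249. 160.] [493.8 270.8   0. ]
lm cap 0.39 [349. 278.] [638.  103.6   0. ]
lm cap 0.22 [358. 231.] [642.5 175.9   0. ]
```

View pics/w4.png

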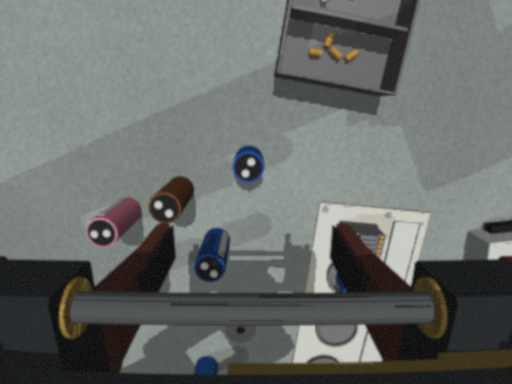

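The 57 is at (249,163). The brown at (171,200) is clear of the fingers. Next I grasp the 57.

>>> play_rows(
  dp=[
    [-3,4,-20],
    [-2,4,-35],
    [0,0,-38],
    [0,0,-38],
    [0,0,-34],
    [0,0,-26],
    [0,0,-14],
    [0,0,-7],
  ],
  yaw=[0,0,0,0,0,0,0,0],
)

```text
t: 10.22
ee_pos: [494.7, 267.5, 16.1]
orientation: [-2.209, -2.233, 0.006]
ft_force: [0.0, -0.5, -0.8]
width: 87.9
grasp_force: 0.0
```

>>> play_rows(
  dp=[
    [0,0,0],
    [0,0,0],
    [0,0,0],
    [0,0,0],
    [0,0,0],
    [0,0,0],
    [0,0,0],
    [0,0,0],
  ],
  yaw=[0,0,0,0,0,0,0,0],
  gripper=1,
)

```text
t: 10.88
ee_pos: [495.1, 269.4, 19.0]
orientation: [2.208, 2.235, 0.0]
ft_force: [-0.5, -0.8, 0.8]
width: 38.2
grasp_force: 0.7
```

>>> play_rows(
  dp=[
    [0,0,0],
    [0,0,0],
    [0,0,0],
  ],
  yaw=[0,0,0],
)

```text
t: 11.13
ee_pos: [495.0, 269.4, 19.0]
orientation: [-2.207, -2.235, 0.0]
ft_force: [-2.0, -0.6, 5.5]
width: 35.8
grasp_force: 30.0
```

>>> play_rows(
  dp=[
    [0,0,5],
    [0,0,12],
    [0,0,22],
    [0,0,30],
    [0,0,35],
    [7,-5,30],
    [12,-15,10],
    [13,-25,0],
  ],
  yaw=[0,0,0,0,0,0,0,0],
)

```text
t: 11.8
ee_pos: [529.6, 226.3, 167.5]
orientation: [2.203, 2.236, 0.012]
ft_force: [-0.2, 0.4, -1.1]
width: 35.8
grasp_force: 30.0
```

>>> play_rows(
  dp=[
    [14,-29,0],
    [14,-29,0],
    [14,-29,0],
    [14,-29,0],
    [14,-29,0],
    [13,-25,0],
    [8,-17,0],
    [4,-13,0],
  ],
  yaw=[0,0,0,0,0,0,0,0],
)

```text
t: 12.47
ee_pos: [623.2, 22.4, 163.5]
orientation: [2.209, 2.233, 0.001]
ft_force: [0.4, 0.5, -0.5]
width: 35.5
grasp_force: 30.0
```

>>> play_rows(
  dp=[
    [0,0,0],
    [0,0,0],
  ],
  yaw=[0,0],
)

```text
t: 12.63
ee_pos: [621.8, 24.2, 162.9]
orientation: [-2.209, -2.234, -0.0]
ft_force: [-0.9, 0.7, -1.0]
width: 35.9
grasp_force: 30.0
```

```bash
python3 look.py w5.png 2>/dev/null
```

```text
12.6333 [621.8  24.2 162.9] cam [621.  98. 325.] y ax [ 1.     0.011 -0.   ]
centre [626.  11.   8.]
70 ztop 67.7 enc [434.9 -50.7] 19.7 mean [434.  -50.5  66.8] [41. 55. 79.]
83 ztop 81.2 enc [454.1 160. ] 19.2 mean [453.5 159.4  80.2] [41. 50. 68.]
cup 1 enc [635.2 115.4] 33.5 mean [633.  114.9  26.2] floor z 50.4
cup 2 enc [623.2  27.5] 31.4 mean [624.4  29.    9.3] floor z 8.5
cup 3 enc [589.2 -32.3] 0.6 mean [586.  -31.4   6. ] floor z nan
cup 4 enc [ 615.5 -152.8] 35.5 mean [ 616.2 -164.2    9.4] floor z 8.8
lm cup 0.81 [247. 310.] [ 617.5 -135.8    6. ]
lm cup 0.72 [255. 174.] [625.   29.1   6. ]
lm cap 0.9 [263.  91.] [631.4 112.3   0. ]
lm cap 0.82 [ 83. 242.] [429.7 -53.    0. ]
lm cap 0.64 [78. 37.] [451.6 162.1   0. ]
lm cap 0.63 [ 0. 79.] [364.4 124.9   0. ]
lm cap 0.62 [253. 223.] [623.9 -27.1   0. ]
```

View pics/w5.png

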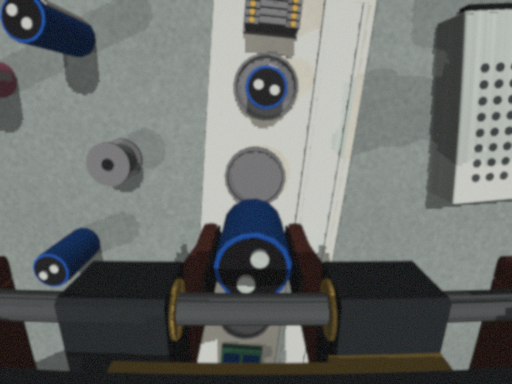

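The 44 stands centred in cup 1 at (266,87), and cup 2 is at (255,175). I lower the 57.

>>> play_rows(
  dp=[
    [1,1,-15],
    [0,0,-30],
    [0,0,-35],
    [0,0,-25],
    [0,0,-14],
    [0,0,-8],
    [0,0,-3],
    [0,0,0],
  ],
  yaw=[0,0,0,0,0,0,0,0],
)

```text
t: 13.45
ee_pos: [623.5, 25.8, 32.9]
orientation: [2.207, 2.236, 0.0]
ft_force: [-0.4, 0.0, -1.0]
width: 35.8
grasp_force: 30.0
```

>>> play_rows(
  dp=[
    [0,0,0],
    [0,0,-1.5],
    [0,0,-1.5],
    [0,0,0],
    [0,0,0],
  ],
  yaw=[0,0,0,0,0],
)

```text
t: 13.87
ee_pos: [623.4, 25.3, 30.1]
orientation: [2.207, 2.235, 0.001]
ft_force: [-1.0, 0.3, -0.7]
width: 35.8
grasp_force: 30.0
```

>>> play_rows(
  dp=[
    [0,0,-1],
    [0,0,-1],
    [0,0,0],
    [0,0,0],
  ],
  yaw=[0,0,0,0],
)

```text
t: 14.2
ee_pos: [623.3, 25.3, 28.0]
orientation: [2.208, 2.235, 0.0]
ft_force: [-0.3, -0.4, 3.2]
width: 35.6
grasp_force: 30.0
```

>>> play_rows(
  dp=[
    [0,0,0],
    [0,0,0],
    [0,0,0],
    [0,0,0],
    [0,0,0],
    [0,0,0],
  ],
  yaw=[0,0,0,0,0,0],
  gripper=0,
)

```text
t: 14.7
ee_pos: [623.1, 25.3, 27.6]
orientation: [-2.208, -2.235, 0.0]
ft_force: [-0.9, 0.3, -0.5]
width: 71.6
grasp_force: 0.0
```

>>> play_rows(
  dp=[
    [0,0,10],
    [0,0,20],
    [0,0,35],
    [0,0,35],
    [-10,-4,30],
    [-22,-9,20],
    [-30,-12,10],
    [-30,-12,0],
  ],
  yaw=[0,0,0,0,0,0,0,0],
)

```text
t: 15.37
ee_pos: [532.2, -11.9, 191.2]
orientation: [2.204, 2.233, 0.006]
ft_force: [-0.1, -0.2, -0.5]
width: 88.0
grasp_force: 0.0
```

>>> play_rows(
  dp=[
    [-30,-12,0],
    [-30,-12,0],
    [-24,-10,0],
    [-16,-7,0],
    [0,0,0],
    [0,0,0],
  ],
  yaw=[0,0,0,0,0,0],
)

```text
t: 15.87
ee_pos: [431.3, -52.9, 188.5]
orientation: [2.208, 2.233, 0.002]
ft_force: [0.1, 0.3, -0.0]
width: 87.8
grasp_force: 0.0
```

```bash
python3 look.py w6.png 2>/dev/null
```

```text
15.8667 [431.3 -52.9 188.5] cam [430.  21. 350.] y ax [1.    0.011 0.002]
centre [435. -57.  68.]
70 ztop 68.3 enc [431.8 -51. ] 17.8 mean [431.8 -51.1  67.1] [49. 61. 82.]
cup 1 enc [639.  113.7] 40.1 mean [624.5 103.6  26.3] floor z 50.6
cup 2 enc [633.4  26.9] 43.1 mean [615.3  26.9  34.1] floor z 61.9
cup 3 enc [609.4 -55.4] 32.2 mean [610.6 -55.6   9.7] floor z 8.6
cup 4 enc [ 613.9 -139.4] 33.6 mean [ 614.4 -138.8    9.6] floor z 8.6
lm cup 0.9 [411. 174.] [612.6 -51.2   6. ]
lm cup 0.81 [403. 244.] [ 615.5 -138.3    6. ]
lm cup 0.7 [450.  14.] [631.9 116.7   6. ]
lm cup 0.57 [431. 105.] [623.9  25.5   6. ]
lm cap 0.89 [250. 175.] [429.3 -55.8   0. ]
lm cap 0.78 [453.  20.] [639.2 112.3   0. ]
lm cap 0.68 [431.  99.] [626.5  32.2   0. ]
lm cap 0.62 [408. 178.] [613.  -57.1   0. ]
```

View pics/w6.png

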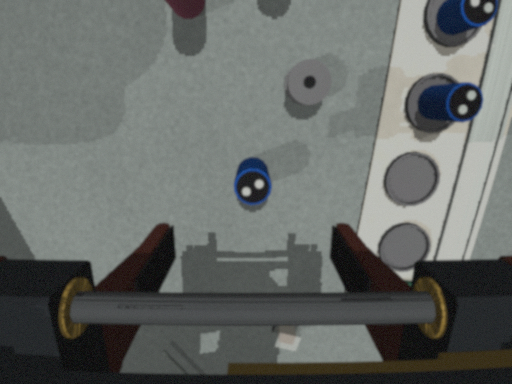

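The 70 is at (253,185), directly ahead, and the 44 and 57 both stand in their cups. I descend.

>>> play_rows(
  dp=[
    [0,0,-15],
    [0,0,-35],
    [0,0,-38],
    [0,0,-32],
    [0,0,-22],
    [0,0,-11],
    [0,0,-5],
    [0,0,0],
  ],
  yaw=[0,0,0,0,0,0,0,0],
)

```text
t: 16.68
ee_pos: [431.2, -52.3, 28.5]
orientation: [-2.206, -2.235, 0.002]
ft_force: [-0.7, -0.1, 0.9]
width: 87.6
grasp_force: 0.0
```

>>> play_rows(
  dp=[
    [0,0,0],
    [0,0,0],
    [0,0,0],
    [0,0,0],
    [0,0,0],
    [0,0,0],
    [0,0,0],
    [0,0,0],
  ],
  yaw=[0,0,0,0,0,0,0,0],
  gripper=1,
)

```text
t: 17.35
ee_pos: [431.2, -52.7, 29.8]
orientation: [2.208, 2.235, 0.0]
ft_force: [1.0, -0.2, 0.0]
width: 38.3
grasp_force: 0.0
```

>>> play_rows(
  dp=[
    [0,0,0],
    [0,0,0],
    [0,0,0],
  ],
  yaw=[0,0,0],
)

```text
t: 17.6
ee_pos: [431.2, -52.7, 29.8]
orientation: [2.208, 2.235, 0.0]
ft_force: [-0.4, 0.1, 2.7]
width: 35.7
grasp_force: 30.0
```

>>> play_rows(
  dp=[
    [0,0,5],
    [0,0,12],
    [0,0,22],
    [0,0,26],
    [8,0,20],
    [18,0,5],
    [28,0,0],
    [28,0,0],
  ],
  yaw=[0,0,0,0,0,0,0,0],
)

```text
t: 18.27
ee_pos: [513.8, -52.7, 120.8]
orientation: [2.207, 2.234, 0.001]
ft_force: [0.2, -0.0, -0.6]
width: 35.7
grasp_force: 30.0
```

>>> play_rows(
  dp=[
    [28,0,0],
    [28,-1,0],
    [22,-1,0],
    [13,-1,0],
    [6,-1,0],
    [0,0,0],
    [0,0,0],
  ],
  yaw=[0,0,0,0,0,0,0],
)

```text
t: 18.85
ee_pos: [609.0, -56.6, 119.3]
orientation: [-2.207, -2.234, 0.002]
ft_force: [-0.6, -0.2, -0.8]
width: 35.4
grasp_force: 30.0
```

>>> play_rows(
  dp=[
    [0,0,-10],
    [0,0,-22],
    [0,0,-25],
    [0,0,-12],
    [0,0,-5],
    [0,0,-2],
    [0,0,0],
    [0,0,0],
  ],
  yaw=[0,0,0,0,0,0,0,0],
)

```text
t: 19.52
ee_pos: [610.8, -56.7, 44.6]
orientation: [2.207, 2.234, 0.001]
ft_force: [-0.6, 0.4, -0.8]
width: 35.5
grasp_force: 30.0
```

>>> play_rows(
  dp=[
    [0,0,-2],
    [0,0,-1.5],
    [0,0,-1],
    [0,0,0],
    [0,0,0],
  ],
  yaw=[0,0,0,0,0],
)

```text
t: 19.93
ee_pos: [610.2, -56.7, 39.3]
orientation: [2.208, 2.235, 0.0]
ft_force: [1.3, 0.3, -2.1]
width: 35.6
grasp_force: 30.0
```

>>> play_rows(
  dp=[
    [0,0,-1],
    [0,0,0],
    [0,0,0],
  ],
  yaw=[0,0,0],
)

```text
t: 20.18
ee_pos: [610.4, -56.7, 38.8]
orientation: [2.207, 2.235, 0.0]
ft_force: [-2.1, -0.9, 6.1]
width: 35.5
grasp_force: 30.0
```

>>> play_rows(
  dp=[
    [0,0,0],
    [0,0,0],
    [0,0,0],
    [0,0,0],
    [0,0,0],
    [0,0,0],
  ],
  yaw=[0,0,0,0,0,0],
  gripper=0,
)

```text
t: 20.68
ee_pos: [610.1, -56.7, 38.0]
orientation: [-2.208, -2.235, 0.0]
ft_force: [0.2, 0.5, -0.3]
width: 72.2
grasp_force: 0.0
```

>>> play_rows(
  dp=[
    [0,0,10],
    [0,0,20],
    [0,0,35],
    [0,0,35],
    [-10,10,35],
    [-18,24,30],
    [-20,28,10],
    [-20,28,0],
  ],
  yaw=[0,0,0,0,0,0,0,0],
)

```text
t: 21.35
ee_pos: [543.8, 33.5, 216.9]
orientation: [2.206, 2.23, 0.008]
ft_force: [0.9, 1.3, -0.7]
width: 87.9
grasp_force: 0.0
```

>>> play_rows(
  dp=[
    [-20,28,0],
    [-20,28,0],
    [-20,28,0],
    [-18,25,0],
    [-12,14,0],
    [0,0,0],
    [0,0,0],
  ],
  yaw=[0,0,0,0,0,0,0],
)

```text
t: 21.93
ee_pos: [452.3, 156.4, 213.4]
orientation: [2.205, 2.237, 0.001]
ft_force: [-0.5, 0.7, -0.9]
width: 87.8
grasp_force: 0.0
```

```bash
python3 look.py w7.png 2>/dev/null
```

```text
21.9333 [452.3 156.4 213.4] cam [451. 231. 375.] y ax [1.    0.015 0.001]
centre [456. 149.  80.]
83 ztop 81.4 enc [451.3 163. ] 17.9 mean [451.4 162.9  80.1] [58. 69. 90.]
cup 1 enc [638.6 114.9] 38.6 mean [626.4 120.3  26.4] floor z 50.1
cup 2 enc [634.8  30.8] 40.3 mean [631.1  45.7  21.7] floor z 33.3
cup 3 enc [611.4 -90.3] 45.7 mean [596.4 -55.2  47. ] floor z 76.0
cup 4 enc [ 602.1 -120.6] 19.8 mean [ 605.1 -117.7   10.2] floor z 7.3
lm cup 0.71 [358. 367.] [ 615.2 -139.5    6. ]
lm cup 0.7 [382. 266.] [626.   29.2   6. ]
lm cup 0.66 [365. 316.] [613.2 -48.9   6. ]
lm cup 0.56 [397. 204.] [634.6 115.9   6. ]
lm cup 0.5 [409. 153.] [639.8 178.9   6. ]
lm cap 0.94 [364. 319.] [614.7 -59.5   0. ]
lm cap 0.92 [397. 206.] [638.  110.7   0. ]
lm cap 0.87 [250. 162.] [450.4 164.1   0. ]
lm cap 0.75 [182. 192.] [366.1 125.8   0. ]
lm cap 0.73 [151. 126.] [332.6 206.    0. ]
lm cap 0.68 [211. 103.] [403.9 232.1   0. ]
```

View pics/w7.png

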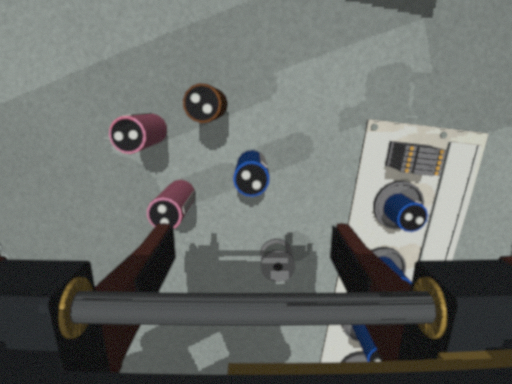

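The 83 is at (252,175), blue. The pink at (168,208) clears the left finger, and the brown at (204,103) is clear too. Now the final pick.

>>> play_rows(
  dp=[
    [-1,3,-10],
    [-0.5,2,-32],
    [0,0,-38],
    [0,0,-36],
    [0,0,-28],
    [0,0,-17],
    [0,0,-8],
    [0,0,-4],
  ],
  yaw=[0,0,0,0,0,0,0,0],
)

```text
t: 22.75
ee_pos: [450.3, 160.2, 37.9]
orientation: [-2.208, -2.233, 0.004]
ft_force: [0.5, 0.2, -0.2]
width: 88.2
grasp_force: 0.0
```

>>> play_rows(
  dp=[
    [0,0,0],
    [0,0,0],
    [0,0,0],
    [0,0,0],
    [0,0,0],
    [0,0,0],
    [0,0,0],
    [0,0,0],
  ],
  yaw=[0,0,0,0,0,0,0,0],
  gripper=1,
)

```text
t: 23.42
ee_pos: [451.1, 161.0, 39.9]
orientation: [2.207, 2.235, 0.001]
ft_force: [-0.1, 0.1, -0.4]
width: 38.1
grasp_force: 0.0
```

>>> play_rows(
  dp=[
    [0,0,0],
    [0,0,0],
    [0,0,0],
  ],
  yaw=[0,0,0],
)

```text
t: 23.67
ee_pos: [451.0, 161.0, 39.8]
orientation: [2.208, 2.235, 0.0]
ft_force: [-0.6, -0.3, 5.1]
width: 35.5
grasp_force: 30.0
```

>>> play_rows(
  dp=[
    [0,0,5],
    [0,0,12],
    [0,0,22],
    [0,0,28],
    [0,0,28],
    [4,-8,20],
    [10,-18,5],
    [15,-28,0],
  ],
  yaw=[0,0,0,0,0,0,0,0],
)

```text
t: 24.33
ee_pos: [480.6, 107.8, 161.8]
orientation: [2.204, 2.237, 0.005]
ft_force: [0.7, 0.4, -0.4]
width: 35.7
grasp_force: 30.0
```

>>> play_rows(
  dp=[
    [17,-31,0],
    [17,-31,0],
    [17,-31,0],
    [17,-31,0],
    [17,-31,0],
    [17,-31,0],
    [15,-28,0],
    [11,-21,0],
  ],
  yaw=[0,0,0,0,0,0,0,0],
)

```text
t: 25.0
ee_pos: [608.7, -130.6, 159.5]
orientation: [2.209, 2.234, -0.0]
ft_force: [-0.2, 0.2, -1.6]
width: 35.3
grasp_force: 30.0
```

>>> play_rows(
  dp=[
    [6.5,-12.5,0],
    [0,0,0],
    [0,0,0],
  ],
  yaw=[0,0,0],
)

```text
t: 25.25
ee_pos: [613.8, -140.5, 159.2]
orientation: [-2.208, -2.233, 0.001]
ft_force: [-0.9, 0.4, -2.1]
width: 35.4
grasp_force: 30.0
```

```bash
python3 look.py w8.png 2>/dev/null; python3 - <<'E'
from h import *
p=shot('scene'); b=p['pixels'][80:340,150:450,::-1]; cv2.imwrite('pics/s8.png',cv2.resize(b,None,fx=2.3,fy=2.3,interpolation=cv2.INTER_CUBIC))
E
```

```text
25.25 [ 613.8 -140.5  159.2] cam [613. -66. 321.] y ax [ 1.     0.011 -0.001]
centre [ 616. -122.  122.]
cup 2 enc [624.5  20.8] 30.0 mean [623.8  10.5  16.7] floor z nan
cup 3 enc [611.1 -60.2] 34.4 mean [611.5 -59.   42.8] floor z 76.4
cup 4 enc [ 611.5 -143.4] 35.8 mean [ 614.8 -134.2   17. ] floor z 8.5
lm cup 0.7 [254. 176.] [ 615.  -136.1    6. ]
lm cap 0.76 [251. 217.] [ 613.  -183.8    0. ]
lm cap 0.6 [252.  95.] [612.7 -56.5   0. ]
```

View pics/s8.png

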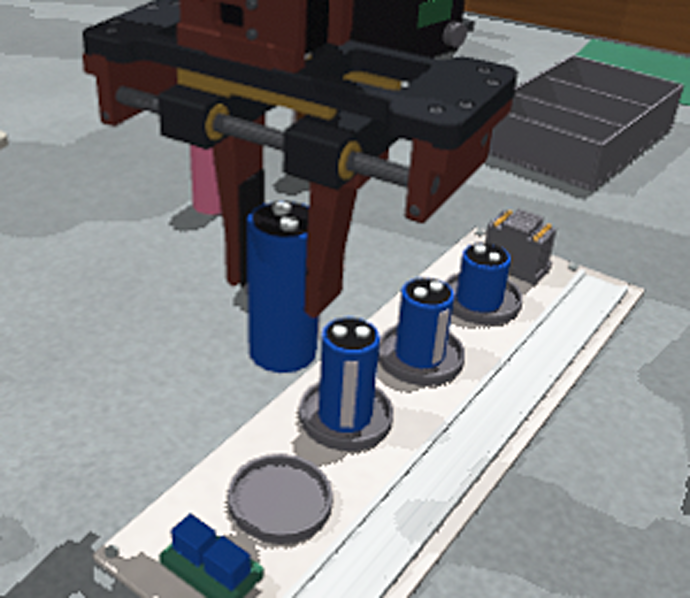

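Three capacitors stand upright in order: 44 at crop (485,275), 57 at (425,320) and 70 at (349,375). The 83 hangs upright above the last cup at (280,495). I lower it.

>>> play_rows(
  dp=[
    [0.5,1,-10],
    [0,0,-28],
    [0,0,-30],
    [0,0,-20],
    [0,0,-11],
    [0,0,-5],
    [0,0,0],
    [0,0,0],
  ],
  yaw=[0,0,0,0,0,0,0,0],
)

```text
t: 26.12
ee_pos: [615.6, -139.5, 56.3]
orientation: [2.207, 2.235, 0.001]
ft_force: [0.7, -0.3, -1.4]
width: 35.7
grasp_force: 30.0
```

>>> play_rows(
  dp=[
    [0,0,-2],
    [0,0,-2],
    [0,0,-1],
    [0,0,0],
    [0,0,0],
  ],
  yaw=[0,0,0,0,0],
)

```text
t: 26.53
ee_pos: [615.1, -139.6, 50.9]
orientation: [2.208, 2.235, 0.0]
ft_force: [-0.5, -0.2, -0.6]
width: 35.8
grasp_force: 30.0
```

>>> play_rows(
  dp=[
    [0,0,-1],
    [0,0,-1],
    [0,0,0],
    [0,0,0],
  ],
  yaw=[0,0,0,0],
)

```text
t: 26.87
ee_pos: [615.1, -139.7, 48.9]
orientation: [2.208, 2.235, 0.0]
ft_force: [-0.0, 0.6, 1.9]
width: 35.4
grasp_force: 30.0
```

>>> play_rows(
  dp=[
    [0,0,-0.5],
    [0,0,0],
    [0,0,0],
  ],
  yaw=[0,0,0],
)

```text
t: 27.12
ee_pos: [615.2, -139.7, 48.9]
orientation: [2.207, 2.235, 0.0]
ft_force: [-1.7, 0.1, 6.4]
width: 35.5
grasp_force: 30.0
```

>>> play_rows(
  dp=[
    [0,0,0],
    [0,0,0],
    [0,0,0],
    [0,0,0],
    [0,0,0],
    [0,0,0],
  ],
  yaw=[0,0,0,0,0,0],
  gripper=0,
)

```text
t: 27.62
ee_pos: [614.9, -139.6, 48.0]
orientation: [-2.208, -2.235, 0.0]
ft_force: [0.0, -0.3, 0.2]
width: 72.2
grasp_force: 0.0
```

>>> play_rows(
  dp=[
    [0,0,10],
    [0,0,20],
    [0,0,30],
    [0,0,35],
    [0,0,35],
    [-20,0,20],
    [-30,0,0],
    [-30,0,0],
  ],
  yaw=[0,0,0,0,0,0,0,0],
)

```text
t: 28.28
ee_pos: [535.5, -139.8, 200.7]
orientation: [2.204, 2.233, 0.004]
ft_force: [-0.6, -0.0, -1.1]
width: 87.6
grasp_force: 0.0
```

>>> play_rows(
  dp=[
    [-30,0,0],
    [-30,0,0],
    [-20,0,0],
    [0,0,0],
    [0,0,0],
    [0,0,0],
  ],
  yaw=[0,0,0,0,0,0],
)

```text
t: 28.78
ee_pos: [456.5, -139.9, 199.0]
orientation: [2.206, 2.233, 0.002]
ft_force: [1.2, 0.2, -0.5]
width: 87.8
grasp_force: 0.0
```

```bash
python3 - <<'E'
from h import *
p=shot('scene'); b=p['pixels'][80:340,150:450,::-1]; cv2.imwrite('pics/s9.png',cv2.resize(b,None,fx=2.3,fy=2.3,interpolation=cv2.INTER_CUBIC))
E
```

```text
(no output)
```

View pics/s9.png

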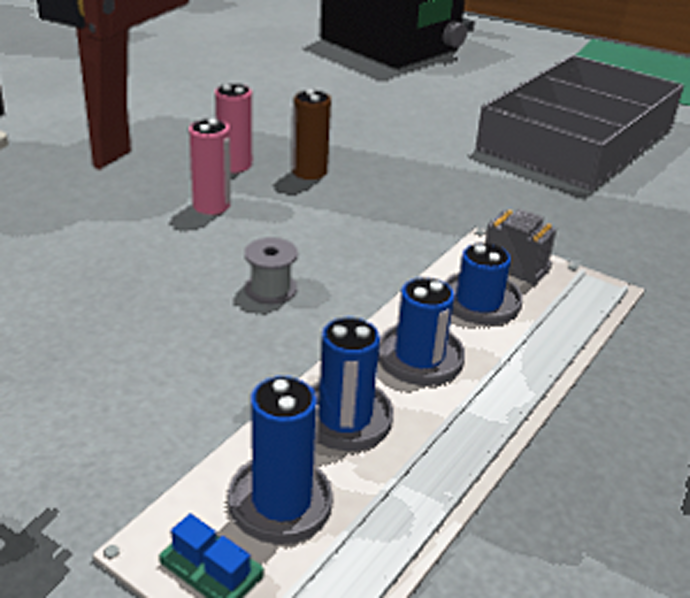

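All four stand upright in their cups, shortest at the terminal block (485,275) and tallest at the far end (283,450). The robot is clear.

```bash
python3 -c "
from workcell import ticket; print(ticket.close_job())"
```

```text
the job is handed in; nothing more can be done
None
```

The four blue capacitors stand upright and free in their cups in order of height, shortest (44 mm) next to the terminal block and tallest (83 mm) at the far end; the job was handed in at about 29 s on the robot's clock.

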